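# Put the T-gauges back in their case and snap the catch

### The job

Tip the rocker catch of the gauge case open, press every gauge of the set that lies on the bench fully home, flush, into the cutout of its own length, and then, with all of them in, snap the catch shut over them. The broader odd gauge fits no cutout: lay it flat in the wooden tray. Leave the other things on the bench where they are.

Things in the scene. Friction and masses are not known exactly. Their poses are not given: they have to be found in the camera images.
- gauge_a_mid (a point): Gauge a of the set: T-shaped aluminium plate 85 mm long, 12 mm thick, lying flat; blade 30 mm wide, cross head 48 x 22 mm at its +x end. Steel grip rib on top at mid-length: 14 mm along x, 28 mm along y, its top 42 mm above the underside. This point: centre of the plate, 21 mm above the underside, inside the rib; z up. 0.08 to 0.2 kg. May be absent (3 or 4 of the set are there).
- gauge_b_mid (a point): Gauge b of the set: T-shaped aluminium plate 105 mm long, 12 mm thick, lying flat; blade 30 mm wide, cross head 48 x 22 mm at its +x end. Steel grip rib on top at mid-length: 14 mm along x, 28 mm along y, its top 42 mm above the underside. This point: centre of the plate, 21 mm above the underside, inside the rib; z up. 0.08 to 0.2 kg. May be absent (3 or 4 of the set are there).
- gauge_c_mid (a point): Gauge c of the set: T-shaped aluminium plate 125 mm long, 12 mm thick, lying flat; blade 30 mm wide, cross head 48 x 22 mm at its +x end. Steel grip rib on top at mid-length: 14 mm along x, 28 mm along y, its top 42 mm above the underside. This point: centre of the plate, 21 mm above the underside, inside the rib; z up. 0.08 to 0.2 kg. May be absent (3 or 4 of the set are there).
- gauge_d_mid (a point): Gauge d of the set: T-shaped aluminium plate 145 mm long, 12 mm thick, lying flat; blade 30 mm wide, cross head 48 x 22 mm at its +x end. Steel grip rib on top at mid-length: 14 mm along x, 28 mm along y, its top 42 mm above the underside. This point: centre of the plate, 21 mm above the underside, inside the rib; z up. 0.08 to 0.2 kg. May be absent (3 or 4 of the set are there).
- gauge_odd_mid (a point): The odd gauge, a look-alike that fits no cutout: 105 mm long like gauge b but broader, blade 44 mm and cross head 70 mm wide. Same thickness, rib and axes; this point 21 mm above its underside on the plate's centre. 0.14 to 0.23 kg. Always there.
- cutout_a (a point): T-shaped cutout for gauge a (85 mm), 12 mm deep, 1.5 mm clearance all round; two sprung nubs beside the blade grip the gauge, so it takes a push of 5 to 10 N. This point: centre of the cutout's length and width, level with the insert's top; x to its head end, z up. Fully home, the plate is flush with the insert and the gauge's point is 9 mm above this one, x axes alike.
- cutout_b (a point): T-shaped cutout for gauge b (105 mm), 12 mm deep, 1.5 mm clearance all round; two sprung nubs beside the blade grip the gauge, so it takes a push of 5 to 10 N. This point: centre of the cutout's length and width, level with the insert's top; x to its head end, z up. Fully home, the plate is flush with the insert and the gauge's point is 9 mm above this one, x axes alike.
- cutout_c (a point): T-shaped cutout for gauge c (125 mm), 12 mm deep, 1.5 mm clearance all round; two sprung nubs beside the blade grip the gauge, so it takes a push of 5 to 10 N. This point: centre of the cutout's length and width, level with the insert's top; x to its head end, z up. Fully home, the plate is flush with the insert and the gauge's point is 9 mm above this one, x axes alike.
- cutout_d (a point): T-shaped cutout for gauge d (145 mm), 12 mm deep, 1.5 mm clearance all round; two sprung nubs beside the blade grip the gauge, so it takes a push of 5 to 10 N. This point: centre of the cutout's length and width, level with the insert's top; x to its head end, z up. Fully home, the plate is flush with the insert and the gauge's point is 9 mm above this one, x axes alike.
- case: The gauge case, fixed: grey pan with a rigid insert whose top is 28 mm above the bench. x away from the robot, y along the row of cutouts. Four cutouts side by side at y = -93, -31, 31, 93 mm in any order, blade tails towards the robot (ends at x = -75 mm). Catch hinge line parallel to y at x = -95 mm, 22 mm above the bench; the catch's paddle beside the cutouts at y = 131 to 177 mm.
- catch (a joint): Angle of the steel rocker catch: -0.45 rad shut, its lip 4 mm above the insert over the last 9 mm of the blade tails; +0.45 open, lip up and clear of the cutouts. A steel weight bar 40 mm above the hinge throws it to either end from 0; about 5 N at a pad pushes it past. Nothing of it stands above 75 mm. The lip will not shut over a gauge that is not home.
- catch_near_pad (a point): Rubber pad on top of the catch's flat seesaw paddle (100 x 46 mm, top 24 mm above the hinge line), at its near end, 42 mm from the hinge. x along the paddle away from the robot, z normal to it. Pressing it down opens the catch. The pad is about 62 mm above the bench when up, 25 mm when down, and moves 21 mm towards the robot on its way down.
- catch_far_pad (a point): The like pad at the paddle's far end, 42 mm beyond the hinge; pressing it down shuts the catch. Same heights and axes; it moves 21 mm away from the robot on its way down.
- tray_in (a point): Centre of the inner floor (4 mm above the bench) of the fixed open wooden tray: inside 172 mm along its x, 122 mm along its y, walls 4 mm thick, rim 32 mm above the bench.
- tape_measure: Bystander: black tape measure 66 x 36 x 50 mm on the bench near the case; leave it. Origin under its middle.
- angle_offcut: Bystander lying on the bench: aluminium angle offcut, 90 x 30 x 30 mm; leave it. Origin under its middle.
- marker: Bystander lying on the bench: white marker pen, 135 mm; leave it. Origin under its middle.
- tube_offcut: Bystander lying on the bench: square aluminium tube offcut, 140 x 30 x 30 mm; leave it. Origin under its middle.
There are look-alikes about, which are no part of the job. Leave any orange or purple look-alike of the part that bears gauge_d_mid alone.

How it is judged (in metres and radians):
On the way, in this order (a step that is already met when the one before it is completed fails the run):
1. the catch is tipped fully open (value of joint catch above 0.38 rad), for 0.2 s.
2. with the catch open, every set gauge that is there is home in its own cutout (x of gauge_a_mid in the frame of cutout_a between -0.004 and 0.004 m and y of gauge_a_mid in the frame of cutout_a between -0.004 and 0.004 m and z of gauge_a_mid in the frame of cutout_a below 0.0115 m and angle between the x axis of gauge_a_mid and the x axis of cutout_a, either way round below 0.06 rad and angle between each of gauge_a_mid, gauge_b_mid, gauge_c_mid, gauge_d_mid's own z axis and vertical below 0.05 rad and x of gauge_b_mid in the frame of cutout_b between -0.004 and 0.004 m and y of gauge_b_mid in the frame of cutout_b between -0.004 and 0.004 m and z of gauge_b_mid in the frame of cutout_b below 0.0115 m and angle between the x axis of gauge_b_mid and the x axis of cutout_b, either way round below 0.06 rad and x of gauge_c_mid in the frame of cutout_c between -0.004 and 0.004 m and y of gauge_c_mid in the frame of cutout_c between -0.004 and 0.004 m and z of gauge_c_mid in the frame of cutout_c below 0.0115 m and angle between the x axis of gauge_c_mid and the x axis of cutout_c, either way round below 0.06 rad and x of gauge_d_mid in the frame of cutout_d between -0.004 and 0.004 m and y of gauge_d_mid in the frame of cutout_d between -0.004 and 0.004 m and z of gauge_d_mid in the frame of cutout_d below 0.0115 m and angle between the x axis of gauge_d_mid and the x axis of cutout_d, either way round below 0.06 rad and value of joint catch above 0.38 rad), for 0.2 s.
3. the catch is snapped shut (value of joint catch below -0.38 rad), for 0.2 s.
At the end, for the whole second after the job is handed in: Each set gauge that is there lies in its own cutout within 4 mm along and across, 0.06 rad in direction, and no more than 2.5 mm above flush; the odd gauge lies flat (within 0.15 rad) on the floor of the tray; the catch is shut (below -0.38 rad); all is at rest (x of gauge_a_mid in the frame of cutout_a between -0.004 and 0.004 m and y of gauge_a_mid in the frame of cutout_a between -0.004 and 0.004 m and z of gauge_a_mid in the frame of cutout_a below 0.0115 m and angle between the x axis of gauge_a_mid and the x axis of cutout_a, either way round below 0.06 rad and angle between each of gauge_a_mid, gauge_b_mid, gauge_c_mid, gauge_d_mid's own z axis and vertical below 0.05 rad and x of gauge_b_mid in the frame of cutout_b between -0.004 and 0.004 m and y of gauge_b_mid in the frame of cutout_b between -0.004 and 0.004 m and z of gauge_b_mid in the frame of cutout_b below 0.0115 m and angle between the x axis of gauge_b_mid and the x axis of cutout_b, either way round below 0.06 rad and x of gauge_c_mid in the frame of cutout_c between -0.004 and 0.004 m and y of gauge_c_mid in the frame of cutout_c between -0.004 and 0.004 m and z of gauge_c_mid in the frame of cutout_c below 0.0115 m and angle between the x axis of gauge_c_mid and the x axis of cutout_c, either way round below 0.06 rad and x of gauge_d_mid in the frame of cutout_d between -0.004 and 0.004 m and y of gauge_d_mid in the frame of cutout_d between -0.004 and 0.004 m and z of gauge_d_mid in the frame of cutout_d below 0.0115 m and angle between the x axis of gauge_d_mid and the x axis of cutout_d, either way round below 0.06 rad and x of gauge_odd_mid in the frame of tray_in between -0.075 and 0.075 m and y of gauge_odd_mid in the frame of tray_in between -0.05 and 0.05 m and z of gauge_odd_mid in the frame of tray_in below 0.027 m and angle between gauge_odd_mid's own z axis and vertical below 0.15 rad and value of joint catch below -0.38 rad and linear speed of each of gauge_a, gauge_b, gauge_c, gauge_d, gauge_odd below 0.02 m/s); the robot touches nothing.
It fails at once if one of the other things on the bench is pushed more than 6 cm from its place (distance of any of angle_offcut, marker, tube_offcut, tape_measure from where it was at the start of the episode above 0.06 m).
Of gauge_a, gauge_b, gauge_c, gauge_d only 3 to 4 are there at a start; the rules pass over those that are not, and their reading is None.
At some moment in a run one of gauge_a, gauge_b, gauge_c, gauge_d, gauge_odd may be knocked a few centimetres aside while the robot is not near it.
Once in a run the grip may slacken for a moment while it holds something.
It also fails if it takes over 208 s, if anything falls off the work surface, if the arm or the gripper's body presses on something with over 40 N, if the wrist force passes 120 N, or if a joint passes its speed limit or range.

### The arm

A 6-joint arm with a two-finger parallel gripper is mounted at the origin on the work surface. World frame = base frame: x ahead of the robot, y to its left, z up, the work surface at z = 0. Lengths are in m, angles in degrees, forces in N, time in s.
With the tool pointing down it reaches from about 0.375 to 0.9 m from the base axis. Payload 3.1 kg.
Tool frame: the origin (TCP) lies on the centre line of the jaws, within the pads' length; the fingertips stand finger_overhang ahead of it and the grasp point (between the pads) lies 5 mm behind it (finger_overhang is the distance from the TCP to the fingertips, in m); z points along the fingers, y is the line along which they close (so a half turn about z gives the same grasp; the last joint's range is limited). The gripper opens to 87 mm and grips with 3 to 60 N. Pads are 19 mm wide; open, the fingers measure 117 mm over their backs; the gripper's body (75 mm by 190 mm) begins 51 mm behind the grasp point.
Start: joints at [-80.472, 30.224, 82.088, -0, 67.689, -10.227], TCP at [0.211, -0.588, 0.237] pointing down, gripper open.
Joint ranges: [-176.69, 176.69], [-43.24, 126.21], [12.49, 139.97], [-82, 262], [0, 151.66], [-163.58, 163.58]. Speed limits (degrees/s): [159.86, 159.86, 180, 180, 180, 180].

### API

Orientations are given as a 3x3 rotation matrix whose columns are the frame's x, y, z axes.
In Python, from rig import read_state, capture, calibration, hand_in, finger_overhang gives the robot as it stands.
- The arm moves only by the tool send_rows, never from a script. Its argument "plan" is a list of rows, each a list of 5 numbers: the closure in counts, from 0 (fully open) to 255 (shut), then the shift along the tool's x, y, z in m, then the turn about the tool's z in rad. A call has 1 to 20 rows; each row shifts and turns the commanded pose from where the row before left it, along the tool's axes as they then stand; what a row does not reach is not made up. A row lasts 1/12 s, in which the tool goes at most 41.7 mm and 7.16 degrees, less where a joint would pass 70% of its speed; a pose out of reach is approached as far as the arm can. A call is refused whole if a number of a shift passes 0.0417 or a number of a turn 0.125, either way. A call with a gripper value outside its range is refused whole. The fingers move at their own pace and stop on an object; the grip force is fixed at half the most. Time passes only in rows, so rows that do not move let the fingers close. It gives the time, the measured TCP pose, the force, the opening and the grip force at its end, in the units of the state.
- read_state(): the state, without advancing time (a new reading comes with each control period).
- capture(name): name is "side" or "top"; returns (picture, depth): 480x640x3 uint8, blue, green, red; 480x640 float32, m along the optical axis (not along the pixel's ray), 0 where there is no reading.
- calibration(name): a dict with "fx", "fy", "cx", "cy" (pixels), "xyz" and "rotation" of the camera in the world. Camera axes: x right, y down, z forward; pixel columns grow to the right and rows downward; lengths in m; the calibration is good to about 2 mm. A picture is of the moment at which its call begins. calibration takes no time and is no camera call.
- hand_in(): hands the job in; it is judged then, once.
The state is a dict: "time_s": time; "joint_positions": joint angles; "qvel": joint speeds; "tau": joint torques, N m; "position": TCP position; "tcp_rot": TCP orientation; "force": force on the tool from outside, world axes, zero at the start; "moment": the same for the moment, N m; "opening": opening from 0.0 (shut) to 1.0 (fully open); "grasp_force": force on a finger pad.
Only numpy, scipy, OpenCV 4.12 (cv2) and the standard library are available. Lean on these libraries where they do the work, as an engineer would, in place of code of your own. Each camera call takes 0.05 s, during which the arm holds its last target. There are 200 camera calls.

## Working session

There is one attempt and no reset: what is moved stays moved. The work goes in short steps, Python scripts to look and compute and a tool call to move; the robot and the scene stay as the last step left them, time stands still between calls to the robot, and variables do not carry over. Pictures are saved under pics/ and viewed, at most 14 in all, crops included, and the job is handed in when it is done.

Besides the shell and the picture viewer there is one more tool, called after ">>>" by a JSON object that holds its "name" and its "arguments", one argument or row to a line. send_rows: Moves the arm, as the interface text tells. Its arguments: {"type":"object","properties":{"plan":{"type":"array","items":{"type":"array","items":{"type":"number"}}}},"required":["plan"]}

```bash
ls; mkdir -p pics; python3 - <<'E'
from rig import *
import cv2,numpy as np
print(read_state(), finger_overhang)
for n in("top","side"):
    p,d=capture(n); cv2.imwrite(f"pics/{n}0.png",p); np.save(f"{n}0.npy",d); print(n,calibration(n), (d>0).mean())
E
```

```text
pics
{'time_s': 0.0, 'joint_positions': array([-8.04702286e+01,  3.02789035e+01,  8.21569809e+01, -5.96035738e-04,
        6.76898535e+01, -1.02269123e+01]), 'qvel': array([ 0.07683643,  0.01009973,  0.09333022, -0.02068605, -0.10671852,
        0.10569151]), 'tau': array([-7.00044166e-04, -4.40039349e+01, -1.76592708e+01,  6.32393430e-02,
        5.82275062e-02, -1.73384715e-04]), 'position': array([ 0.21117567, -0.58748582,  0.23556898]), 'tcp_rot': array([[ 9.41135323e-01,  3.38029829e-01, -3.72819229e-04],
       [ 3.38029821e-01, -9.41132915e-01,  2.16266013e-03],
       [ 3.80171188e-04, -2.16137986e-03, -9.99997592e-01]]), 'force': array([-0.01124979, -0.25575103, -0.11439846]), 'moment': array([0.01734277, 0.03173815, 0.0095552 ]), 'grasp_force': 0.0, 'opening': 0.9965718249896789} 0.014
top {'fx': 449.55858605180237, 'fy': 449.55858605180237, 'cx': 319.68660763223454, 'cy': 238.40427099302468, 'xyz': array([0.34496753, 0.14770878, 1.29006089]), 'rotation': array([[ 0.01797441, -0.99450014,  0.10318131],
       [-0.9994295 , -0.0208224 , -0.02659125],
       [ 0.02859349, -0.10264448, -0.99430706]])} 0.9958626302083333
side {'fx': 616.9493419226451, 'fy': 616.9493419226451, 'cx': 321.8911143511363, 'cy': 241.13284695276127, 'xyz': array([0.08141584, 1.05292595, 1.14418057]), 'rotation': array([[-0.91761101, -0.28299176,  0.27911591],
       [-0.39728205,  0.67511914, -0.62159562],
       [-0.01253005, -0.68127073, -0.73192431]])} 0.9915266927083334
```

View pics/top0.png

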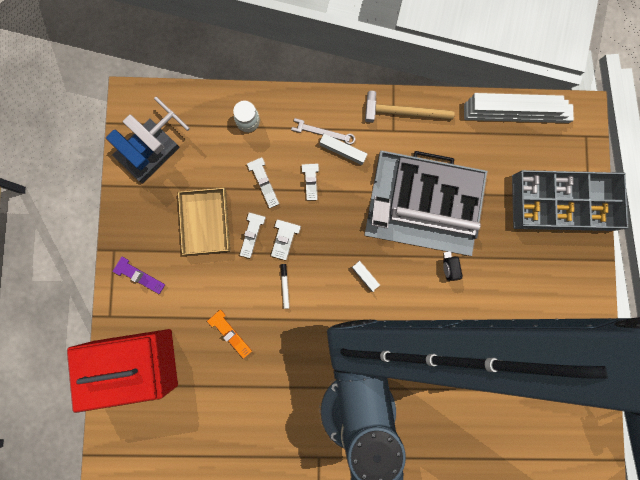

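View pics/side0.png

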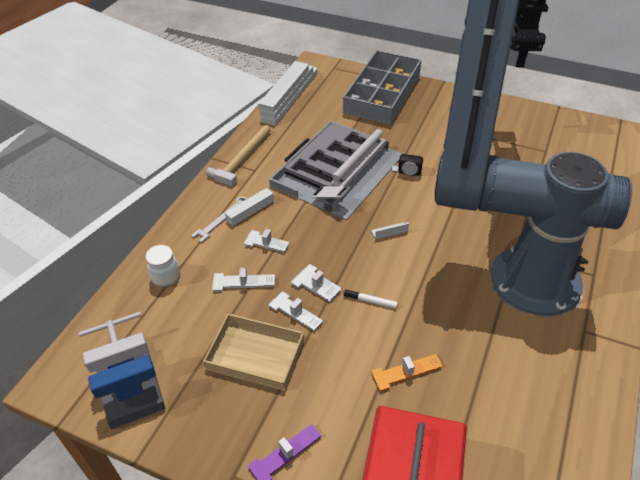

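Top view: the set candidates are white gauges at (262,182), (311,182) and (252,235). The broad one at (285,240) is the odd gauge. The orange (230,335) and purple (140,275) gauges are look-alikes to leave. The tray is at (203,222), and the case at (430,205) has its paddle on the left, with cutouts getting shorter from left to right.

```bash
cat > h.py <<'E'
import numpy as np,cv2
from rig import *
from scipy.optimize import minimize
def world(n,d):
    c=calibration(n); v,u=np.mgrid[:480,:640]
    P=np.stack([(u-c['cx'])/c['fx']*d,(v-c['cy'])/c['fy']*d,d],-1)
    return P@c['rotation'].T+c['xyz']
def proj(n,P):
    c=calibration(n); q=(np.asarray(P,float)-c['xyz'])@c['rotation']
    return np.stack([q[...,0]/q[...,2]*c['fx']+c['cx'],q[...,1]/q[...,2]*c['fy']+c['cy']],-1)
def ray(n,u,v,z):
    c=calibration(n); r=c['rotation']@[(u-c['cx'])/c['fx'],(v-c['cy'])/c['fy'],1]
    return c['xyz']+r*(z-c['xyz'][2])/r[2]
E
python3 - <<'E'
from h import *
a=cv2.imread('pics/top0.png');s=cv2.imread('pics/side0.png')
def crop(im,x0,y0,w,h,k): return cv2.resize(im[y0:y0+h,x0:x0+w],None,fx=k,fy=k,interpolation=cv2.INTER_CUBIC)
c=np.zeros((600,800,3),np.uint8)
c[:300,:400]=crop(a,230,155,100,75,4);c[300:,:400]=crop(a,230,205,100,75,4)
c[:300,400:]=crop(s,210,225,133,100,3)[:300,:399].repeat(1,0) if 0 else cv2.resize(s[220:320,205:338],(400,300),interpolation=cv2.INTER_CUBIC)
c[300:,400:]=cv2.resize(a[145:257,355:504],(400,300),interpolation=cv2.INTER_CUBIC)
cv2.imwrite('pics/c1.png',c)
hsv=cv2.cvtColor(a,cv2.COLOR_BGR2HSV);d=np.load('top0.npy');W=world('top',d)
ds=np.load('side0.npy');Ws=world('side',ds)
print('bench z',np.median(W[290:310,130:200,2]),W[290:310,130:200,2].std())
for n,im,WW in(('top',a,W),('side',s,Ws)):
    hs=cv2.cvtColor(im,cv2.COLOR_BGR2HSV)
    m=((hs[...,1]<60)&(hs[...,2]>130)&(WW[...,0]>.35)&(WW[...,0]<.8)&(WW[...,1]>.1)&(WW[...,1]<.5)&(WW[...,2]<.06)&(WW[...,2]>-.01)).astype(np.uint8)
    N,L,S,C=cv2.connectedComponentsWithStats(m)
    for i in range(1,N):
        if S[i,4]<100: continue
        P=WW[L==i]; z=P[:,2]; t=P[(z>.006)&(z<.018)]
        r=cv2.minAreaRect((t[:,:2]*1000).astype(np.float32)) if len(t)>5 else None
        print(n,C[i].round(),S[i,4],np.median(z).round(4),z.max().round(4),r)
E
```

```text
bench z 0.00029662810631969627 0.09102301460287211
top [321. 135.] 112 0.0196 0.036 ((795.708740234375, 128.05084228515625), (56.95371627807617, 11.063274383544922), 83.35346984863281)
top [258. 170.] 310 0.0132 0.0496 ((669.8569946289062, 293.6124267578125), (69.45805358886719, 46.91082763671875), 25.703340530395508)
top [310. 171.] 236 0.0137 0.0482 ((675.4249267578125, 145.1585693359375), (40.2396354675293, 46.51491928100586), 1.7922191619873047)
top [269. 195.] 252 0.0125 0.0211 ((600.545654296875, 261.72882080078125), (66.15538787841797, 29.822383880615234), 24.357418060302734)
top [311. 192.] 164 0.0128 0.0192 ((612.3855590820312, 141.04617309570312), (43.66696548461914, 28.913883209228516), 1.2038142681121826)
top [251. 234.] 522 0.0126 0.0505 ((482.2957763671875, 309.38177490234375), (47.845096588134766, 125.19938659667969), 77.42303466796875)
top [284. 238.] 627 0.0128 0.0481 ((471.0404357910156, 217.42178344726562), (69.52975463867188, 104.9186019897461), 75.6045150756836)
side [224. 218.] 140 0.0099 0.0338 ((792.9949951171875, 134.93511962890625), (67.83446502685547, 18.59
[... 283 characters left out ...]
85.20308685302734)
side [316. 282.] 751 0.0113 0.0467 ((469.9700622558594, 219.06707763671875), (72.07501220703125, 107.28101348876953), 76.39379119873047)
side [227. 279.] 435 0.0114 0.0456 ((672.5247802734375, 295.31695556640625), (66.704833984375, 51.86574935913086), 28.325963973999023)
side [260. 280.] 318 0.0111 0.0184 ((599.3296508789062, 264.4497985839844), (65.73880767822266, 37.34342956542969), 21.663429260253906)
side [284. 302.] 393 0.0111 0.0479 ((514.4981079101562, 300.75640869140625), (51.82970428466797, 58.988433837890625), 84.53866577148438)
side [309. 319.] 296 0.0109 0.0163 ((447.7413330078125, 321.62835693359375), (31.716161727905273, 57.83810806274414), 76.79316711425781)
```

View pics/c1.png

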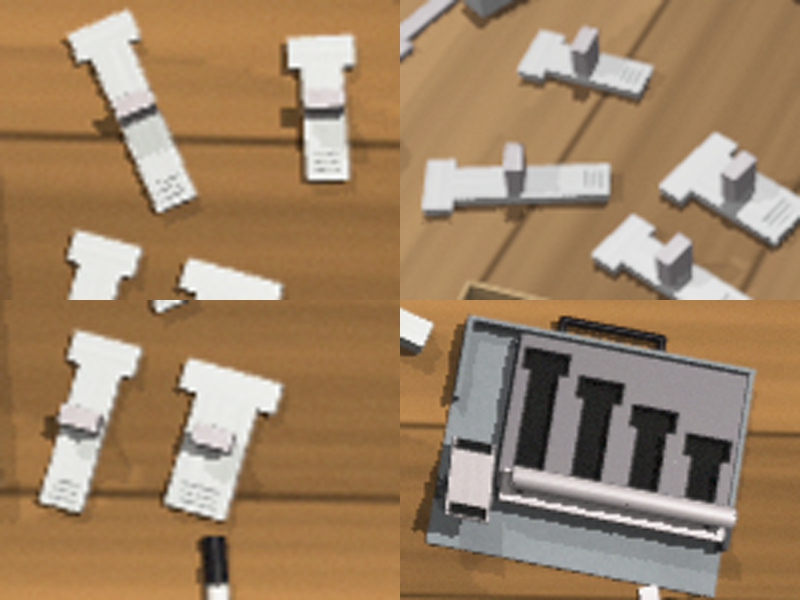

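Crop: the three white narrow gauges measure about 145 (d), 85 (a) and 125 mm (c). The broad 70 x 105 one is the odd gauge, and b is absent. Cutouts from left to right run d, c, b, a. Next I'll do precise silhouette fits in both views.

```bash
cat >> h.py <<'E'
K=6
def box(x0,x1,y0,y1,z0,z1): return np.array([[x,y,z] for x in(x0,x1) for y in(y0,y1) for z in(z0,z1)])
def gauge(L,bw=.03,hw=.048):
    return [box(-L/2,L/2,-bw/2,bw/2,0,.012),box(L/2-.022,L/2,-hw/2,hw/2,0,.012),box(-.007,.007,-.014,.014,.012,.042)]
def place(B,p,z0=0):
    c,s=np.cos(p[2]),np.sin(p[2]); return [b@np.array([[c,s,0],[-s,c,0],[0,0,1]])+[p[0],p[1],z0] for b in B]
def render(n,B,roi):
    x0,y0,w,h=roi; m=np.zeros((h*K,w*K),np.uint8)
    for b in B:
        q=(proj(n,b)-[x0-.5,y0-.5])*K-.5
        cv2.fillConvexPoly(m,cv2.convexHull(np.round(q*16).astype(np.int32)),1,shift=4)
    return cv2.resize(m.astype(np.float32),(w,h),interpolation=cv2.INTER_AREA)
def fit(masks,B,p0,z0=0,pad=12,clip=None):
    rois={}
    for n in masks:
        q=np.vstack([proj(n,b) for b in place(B,p0,z0)]); a=np.floor(q.min(0)-pad).astype(int); e=np.ceil(q.max(0)+pad).astype(int)
        a=np.maximum(a,0); rois[n]=(*a,*(np.minimum(e,[640,480])-a))
    def cost(p):
        t=0
        for n,m in masks.items():
            r=rois[n]; R=render(n,place(B,p,z0),r); M=m[r[1]:r[1]+r[3],r[0]:r[0]+r[2]]
            w=1 if clip is None else clip[n][r[1]:r[1]+r[3],r[0]:r[0]+r[2]]
            t+=(w*(R-M)**2).sum()
        return t
    best=None
    for k in range(3):
        x0=p0 if best is None else best.x
        S=np.vstack([x0]+[np.array(x0)+d for d in np.diag([.006,.006,.06])])
        best=minimize(cost,x0,method='Nelder-Mead',options=dict(initial_simplex=S,xatol=1e-5,fatol=.01))
    return best.x,best.fun
def whitemask(im):
    hs=cv2.cvtColor(im,cv2.COLOR_BGR2HSV).astype(np.float32)
    return np.clip((100-hs[...,1])/50,0,1)*np.clip((hs[...,2]-40)/40,0,1)
E
cat > fit0.py <<'E'
from h import *
im={n:cv2.imread(f'pics/{n}0.png') for n in('top','side')}
wm={n:whitemask(im[n]) for n in im}
for nm,L,p0,kw in(('a',.085,(.645,.143,.03),{}),('c',.125,(.482,.309,-.22),{}),('d',.145,(.636,.278,.43),{}),('odd',.105,(.471,.217,-.24),dict(bw=.044,hw=.07))):
    for ns in(('top',),('side',),('top','side')):
        x,f=fit({n:wm[n] for n in ns},gauge(L,**kw),p0); print(nm,ns,x.round(4),round(f,1))
    for L2 in (.085,.105,.125,.145): print(L2,round(fit(wm,gauge(L2,**kw),x)[1]),end=' ')
    print()
dm={n:np.clip((75-cv2.cvtColor(im[n],cv2.COLOR_BGR2GRAY).astype(np.float32))/30,0,1) for n in im}
def cut(order='dcba'):
    B=[]
    for y,k in zip((.093,.031,-.031,-.093),order):
        L=dict(a=.085,b=.105,c=.125,d=.145)[k]; e=.0015
        for b in(box(-.03,-.075+L+e,y-.0165,y+.0165,0,0),box(-.075+L-.022-e,-.075+L+e,y-.0255,y+.0255,0,0)): B.append(b)
    return B
top=lambda: None
g=ray('top',430,195,.028); print('case guess',g)
clip={}
def mkclip(p):
    r={}
    for n in im:
        m=np.zeros((480,640),np.uint8); q=proj(n,place([box(-.025,.085,-.122,.122,0,0)],p,.028)[0])
        cv2.fillConvexPoly(m,cv2.convexHull(q.round().astype(np.int32)),1); r[n]=m.astype(np.float32)
    return r
p=np.array([g[0]-.02,g[1],-.17])
for k in range(3):
    p,f=fit(dm,cut(),p,.028,clip=mkclip(p)); print('case',p.round(4),round(f,1))
for n in im: print(n,fit({n:dm[n]},cut(),p,.028,clip=mkclip(p)))
for z in(.024,.032):print(z,[fit({n:dm[n]},cut(),p,z,clip=mkclip(p))[0].round(4) for n in im])
# tray: rim depth
W=world('top',np.load('top0.npy'));t=W[180:262,170:236]
r=t[(t[...,2]>.022)&(t[...,2]<.045)]; print('tray',len(r),cv2.minAreaRect((r[:,:2]*1000).astype(np.float32)))
o=W[150:260,355:500]; print('insert z',np.median(W[175:195,460:475,2]))
for (u,v) in((381,212),(376,226),(378,200)): print('pad',u,v,W[v,u])
print('odd rib top',W[232:240,275:295,2].max(), 'tape',ray('top',453,266,.05),'marker',ray('top',284,270,.01),ray('top',286,305,.01))
E
python3 fit0.py
```

```text
a ('top',) [0.6525 0.1436 0.0743] 73.7
a ('side',) [0.6444 0.1427 0.0715] 218.0Traceback (most recent call last):
  File "fit0.py", line 6, in <module>
    x,f=fit({n:wm[n] for n in ns},gauge(L,**kw),p0); print(nm,ns,x.round(4),round(f,1))
        ~~~^^^^^^^^^^^^^^^^^^^^^^^^^^^^^^^^^^^^^^^^
  File "h.py", line 42, in fit
    best=minimize(cost,x0,method='Nelder-Mead',options=dict(initial_simplex=S,xatol=1e-5,fatol=.01))
    res = _minimize_neldermead(fun, x0, args, callback, bounds=bounds,
                               **options)
    fxr = func(xr)
    fx = function(np.copy(x), *(wrapper_args + args))
  File "h.py", line 34, in cost
    r=rois[n]; R=render(n,place(B,p,z0),r); M=m[r[1]:r[1]+r[3],r[0]:r[0]+r[2]]
                 ~~~~~~^^^^^^^^^^^^^^^^^^^
  File "h.py", line 23, in render
    q=(proj(n,b)-[x0-.5,y0-.5])*K-.5
       ~~~~^^^^^
  File "h.py", line 9, in proj
    c=calibration(n); q=(np.asarray(P,float)-c['xyz'])@c['rotation']
ValueError: time passes only in moves, steps and waits
```

```bash
sed -i 's/^from scipy/import functools\n_cal=calibration\ncalibration=functools.cache(lambda n:_cal(n))\nfrom scipy/; s/pad=12/pad=6/' h.py; python3 - <<'E'
from h import *
for n,pts in(('top',[(258,165),(265,190),(311,171),(300,220),(311,198)]),('side',[(230,283),(260,282),(270,240),(281,244),(290,260),(240,300),(225,290),(242,275)])):
    hs=cv2.cvtColor(cv2.imread(f'pics/{n}0.png'),cv2.COLOR_BGR2HSV); print(n,[hs[v,u].tolist() for u,v in pts])
E
python3 fit0.py
```

```text
top [[38, 4, 232], [45, 7, 210], [30, 3, 235], [16, 145, 156], [38, 4, 234]]
side [[0, 0, 220], [0, 0, 221], [120, 3, 99], [120, 1, 204], [16, 117, 148], [16, 120, 128], [16, 121, 120], [168, 6, 212]]
a ('top',) [0.6525 0.1436 0.0743] 73.7
a ('side',) [0.6444 0.1427 0.0715] 125.8
a ('top', 'side') [0.6518 0.1434 0.07  ] 214.8
0.085 221 0.105 45 0.125 257 0.145 424 
c ('top',) [ 0.4831  0.3107 -0.245 ] 17.2
c ('side',) [ 0.4825  0.3104 -0.245 ] 352.3
c ('top', 'side') [ 0.4828  0.3106 -0.2439] 372.1
0.085 557 0.105 434 0.125 355 0.145 810 
d ('top',) [0.6368 0.2781 0.4343] 25.7
d ('side',) [0.6362 0.2776 0.4369] 29.1
d ('top', 'side') [0.6363 0.2778 0.4346] 56.6
0.085 537 0.105 438 0.125 253 0.145 57 
odd ('top',) [ 0.4715  0.2173 -0.2567] 12.4
odd ('side',) [ 0.4708  0.217  -0.2503] 203.6
odd ('top', 'side') [ 0.471   0.217  -0.2528] 218.6
0.085 405 0.105 224 0.125 574 0.145 1010 
case guess [ 0.60788214 -0.20070451  0.028     ]
case [ 0.6094 -0.2225 -0.1665] 750.8
case [ 0.6118 -0.2224 -0.1666] 309.6
case [ 0.6119 -0.2224 -0.1664] 298.7
top (array([ 0.6124138 , -0.22276939, -0.16888345]), np.float64(80.8823471069336))
side (array([ 0.60820261, -0.2199846 , -0.16582689]), np.float64(189.66465759277344))
0.024 [array([ 0.6133, -0.2238, -0.1678]), array([ 0.6103, -0.2246, -0.1695])]
0.032 [array([ 0.6115, -0.2216, -0.1665]), array([ 0.6063, -0.2155, -0.1675])]
tray 437 ((519.3737182617188, 443.7806701660156), (181.3563995361328, 131.4196014404297), 6.409746170043945)
insert z 0.02948825631177865
pad 381 212 [ 0.55225634 -0.0565887   0.04617943]
pad 376 226 [ 0.5104358  -0.04059322  0.05982819]
pad 378 200 [ 0.58915277 -0.05030003  0.03133884]
odd rib top 0.04807192803130289 tape [ 0.40429405 -0.25756247  0.05      ] marker [0.38559541 0.21310428 0.01      ] [0.28741264 0.20491878 0.01      ]
```

The fit corrects one name: the gauge at (311,182) has cost 45 at 105 mm against 221 at 85 mm, so it is gauge b and a is absent. The set on the bench is b, c and d. First I'll open the catch, turning to the case axes and moving over the near pad with the fingers shut.

>>> {"name": "send_rows", "arguments": {
  "plan": [
    [255,0,0,0,0.1026],
    [255,0,0,0,0.1026],
    [255,0,0,0,0.1026],
    [255,0,0,0,0.1026],
    [255,0,0,0,0.1026],
    [255,0.0141,-0.0385,0,0],
    [255,0.0141,-0.0385,0,0],
    [255,0.0141,-0.0385,0,0],
    [255,0.0141,-0.0385,0,0],
    [255,0.0141,-0.0385,0,0],
    [255,0.0141,-0.0385,0,0],
    [255,0.0141,-0.0385,0,0],
    [255,0.0141,-0.0385,0,0],
    [255,0.0141,-0.0385,0,0],
    [255,0.0141,-0.0385,0,0],
    [255,0.0141,-0.0385,0,0],
    [255,0.0141,-0.0385,0,0],
    [255,0.0141,-0.0385,0,0],
    [255,0.0141,-0.0385,0,0],
    [255,0.0141,-0.0385,0,0]
  ]
}}

```text
time_s: 1.77
position: [0.5169, -0.0521, 0.2364]
tcp_rot: [[0.986, -0.167, -0.001], [-0.167, -0.986, 0.0], [-0.001, 0.0, -1.0]]
force: [0.6, -1.0, 1.2]
opening: 0.006
grasp_force: 0.0
```

>>> {"name": "send_rows", "arguments": {
  "plan": [
    [255,0,0,0,0],
    [255,0,0,0,0],
    [255,0,0,0,0]
  ]
}}

```text
time_s: 2.02
position: [0.5159, -0.0541, 0.2361]
tcp_rot: [[0.986, -0.166, -0.001], [-0.166, -0.986, -0.0], [-0.001, 0.0, -1.0]]
force: [0.1, 0.7, -0.0]
opening: 0.001
grasp_force: 0.0
```

```bash
cat >> h.py <<'E'
def cur():
    s=read_state(); R=s['tcp_rot']; p=s['position']; a=np.arctan2(R[1,0],R[0,0])
    return p,a,s
def to(x,y,z=None,yaw=None):
    """shift (tool axes AFTER turning) and turn to world target; yaw=angle of tool x"""
    p,a,s=cur(); yaw=a if yaw is None else yaw; z=p[2] if z is None else z
    d=np.array([x,y,z])-p; X=np.array([np.cos(yaw),np.sin(yaw)]); Y=np.array([np.sin(yaw),-np.cos(yaw)])
    t=-(yaw-a+np.pi)%(2*np.pi); t=-(((yaw-a)+np.pi)%(2*np.pi)-np.pi)
    print('t',round(s['time_s'],2),'pos',p.round(4),'ang',round(a,4),'F',s['force'].round(1),'open',round(s['opening'],3),'gf',round(float(s['grasp_force']),1))
    print('-> turn',t.round(4),'shift',round(d[:2]@X,4),round(d[:2]@Y,4),round(-d[2],4),'tilt',s['tcp_rot'][2,:2].round(4))
E
python3 -c "
from h import *
to(.5171,-.0502,.099,-.168)
im={n:cv2.imread(f'pics/{n}0.png') for n in('top','side')}
wm={n:whitemask(im[n]) for n in im}
for ns in(('top',),('side',),('top','side')): print(fit({n:wm[n] for n in ns},gauge(.105),(.643,.143,.03)))
"
```

```text
t 2.02 pos [ 0.5159 -0.0541  0.2361] ang -0.1671 F [ 0.1  0.7 -0. ] open 0.001 gf 0.0
-> turn 0.0009 shift 0.0005 -0.0041 0.1371 tilt [-0.0014  0.0004]
(array([0.64383204, 0.14300033, 0.07334832]), np.float64(9.580345153808594))
(array([0.64281502, 0.14267283, 0.07816328]), np.float64(13.472222328186035))
(array([0.64330149, 0.14275615, 0.07536958]), np.float64(25.856075286865234))
```

>>> {"name": "send_rows", "arguments": {
  "plan": [
    [255,0,-0.004,0.035,0],
    [255,0,0,0.035,0],
    [255,0,0,0.035,0],
    [255,0,0,0.03,0],
    [255,0,0,0.015,0],
    [255,-0.002,0,0.006,0],
    [255,-0.003,0,0.006,0],
    [255,-0.003,0,0.006,0],
    [255,-0.003,0,0.006,0],
    [255,-0.003,0,0.006,0],
    [255,-0.002,0,0.006,0],
    [255,-0.002,0,0.004,0],
    [255,0,0,0,0],
    [255,0,0,0,0]
  ]
}}

```text
time_s: 3.18
position: [0.4997, -0.0475, 0.0464]
tcp_rot: [[0.986, -0.168, 0.0], [-0.168, -0.986, -0.0], [0.0, 0.0, -1.0]]
force: [-0.2, 0.4, -0.3]
opening: 0.007
grasp_force: 0.0
```

>>> {"name": "send_rows", "arguments": {
  "plan": [
    [255,0,0,-0.03,0],
    [255,0,0,-0.04,0],
    [255,0,0,-0.04,0],
    [100,0,0,-0.03,-0.121],
    [100,0,0,0,-0.121],
    [100,0,0,0,-0.121],
    [100,0,0,0,-0.121],
    [100,0,0,0,-0.121],
    [100,0,0,0,-0.121],
    [100,0,0,0,-0.121],
    [100,0,0,0,-0.121],
    [100,0,0,0,-0.121],
    [100,0,0,0,-0.121],
    [100,0,0,0,-0.121],
    [100,0,0,0,-0.121],
    [100,0,0,0,-0.121],
    [100,0,0,0,-0.121],
    [100,0,0,0,-0.12]
  ]
}}

```text
time_s: 4.68
position: [0.4998, -0.0472, 0.1869]
tcp_rot: [[-0.081, 0.997, 0.001], [0.997, 0.081, -0.0], [-0.0, 0.001, -1.0]]
force: [0.4, -0.1, 0.4]
opening: 0.607
grasp_force: 0.0
```

```bash
python3 -c "
from h import *
to(.6433,.1428,.15,1.646)
to(.5,.15,.15,1.646)
"
```

```text
t 4.68 pos [ 0.4998 -0.0472  0.1869] ang 1.6521 F [ 0.4 -0.1  0.4] open 0.607 gf 0.0
-> turn 0.0061 shift 0.1787 0.1573 0.0369 tilt [-0.0004  0.0012]
t 4.68 pos [ 0.4998 -0.0472  0.1869] ang 1.6521 F [ 0.4 -0.1  0.4] open 0.607 gf 0.0
-> turn 0.0061 shift 0.1967 0.015 0.0369 tilt [-0.0004  0.0012]
```

>>> {"name": "send_rows", "arguments": {
  "plan": [
    [100,0.03,0.026,0,0.006],
    [100,0.03,0.026,0,0],
    [100,0.03,0.026,0,0],
    [100,0.03,0.026,0,0],
    [100,0.03,0.026,0,0],
    [100,0.0287,0.0273,0,0],
    [100,0,0,0,0],
    [100,0,0,0,0]
  ]
}}

```text
time_s: 5.35
position: [0.6448, 0.144, 0.1864]
tcp_rot: [[-0.073, 0.997, 0.001], [0.997, 0.073, -0.0], [-0.0, 0.001, -1.0]]
force: [0.2, 1.3, -0.9]
opening: 0.612
grasp_force: 0.0
```

```bash
cat > see.py <<'E'
from h import *
import sys
t=sys.argv[1]
for n in('top','side'):
    p,d=capture(n); cv2.imwrite(f'pics/{n}{t}.png',p); np.save(f'{n}{t}.npy',d)
E
python3 see.py 1; python3 - <<'E'
from h import *
to(.6433,.1428,.028,1.646)
a=cv2.imread('pics/top1.png');s=cv2.imread('pics/side1.png')
c=np.zeros((600,800,3),np.uint8)
c[:300,:400]=cv2.resize(a[145:257,355:504],(400,300),interpolation=cv2.INTER_CUBIC)
c[:300,400:]=cv2.resize(s[115:220,265:405],(400,300),interpolation=cv2.INTER_CUBIC)
c[300:,:400]=cv2.resize(a[140:290,200:400],(400,300))
c[300:,400:]=cv2.resize(s[200:350,190:390],(400,300))
cv2.imwrite('pics/c2.png',c)
E
```

```text
t 5.45 pos [0.6429 0.1417 0.1862] ang 1.6403 F [ 0.4  0.2 -0.4] open 0.607 gf 0.0
-> turn -0.0057 shift 0.001 0.0004 0.1582 tilt [-0.0005 -0.0015]
```

View pics/c2.png

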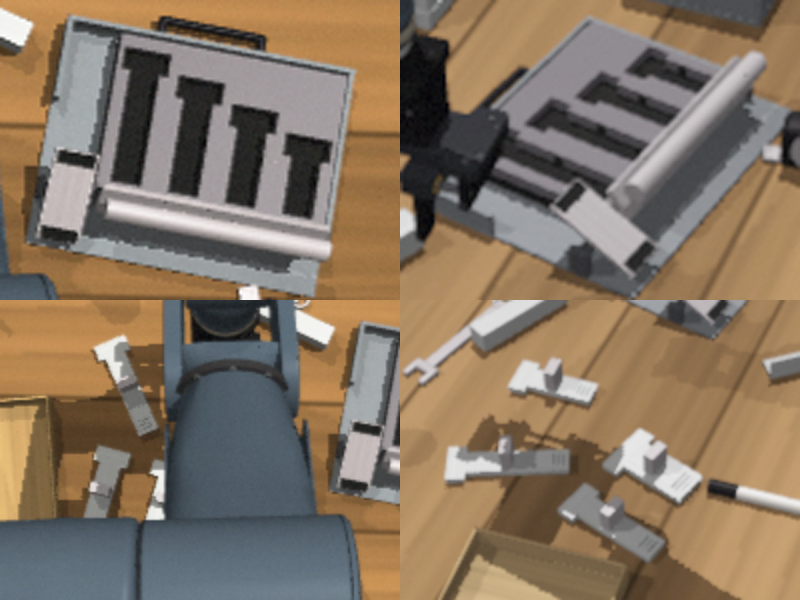

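The catch is open (paddle near end down, bar leaning back at crop (220,220)) and all four cutouts are clear. Gauge b is unmoved in the side view. Refining the case pose.

```bash
cat > casefit.py <<'E'
from h import *
im={n:cv2.imread(f'pics/{n}1.png') for n in('top','side')}
def cut(e=.0015):
    B=[]
    for y,L in zip((.093,.031,-.031,-.093),(.145,.125,.105,.085)):
        B+=[box(-.075-e,-.075+L+e,y-.015-e,y+.015+e,0,0),box(-.075+L-.022-e,-.075+L+e,y-.024-e,y+.024+e,0,0)]
    return B
def clip(p,n):
    m=np.zeros((480,640),np.uint8); q=proj(n,place([box(-.085,.082,-.122,.122 if n=='top' else .06,0,0)],p,.028)[0])
    cv2.fillConvexPoly(m,cv2.convexHull(q.round().astype(np.int32)),1); return m.astype(np.float32)
for n,p,lo,hi in(('top',(.612,-.2225,-.168),45,100),('side',(.612,-.2225,-.168),45,110)):
    g=cv2.cvtColor(im[n],cv2.COLOR_BGR2GRAY).astype(np.float32); dm=np.clip((hi-g)/(hi-lo),0,1)
    print(n,np.percentile(g[clip(np.array(p),n)>0],[5,25,50,75,95]))
    for e in(.0005,.0015):
      for k in range(2): p,f=fit({n:dm},cut(e),p,.028,clip={n:clip(p,n)})
      print(n,e,p.round(4),round(f,1))
wm=whitemask(im['side']); print(fit({'side':wm},gauge(.105),(.643,.143,.075)))
E
python3 casefit.py
```

```text
top [ 28.  39. 150. 158. 164.]
top 0.0005 [ 0.6131 -0.2228 -0.1686] 13.8
top 0.0015 [ 0.6131 -0.2228 -0.1686] 90.7
side [ 40.  67. 140. 143. 163.]
side 0.0005 [ 0.6122 -0.2209 -0.1645] 99.1
side 0.0015 [ 0.6118 -0.2204 -0.1612] 157.1
(array([0.64281914, 0.14261947, 0.07713759]), np.float64(13.637380599975586))
```

>>> {"name": "send_rows", "arguments": {
  "plan": [
    [100,0.001,0,0.04,-0.006],
    [100,0,0,0.04,0],
    [100,0,0,0.035,0],
    [100,0,0,0.02,0],
    [100,0,0,0.015,0],
    [100,0,0,0.006,0],
    [100,0,0,0,0],
    [200,0,0,0,0],
    [230,0,0,0,0],
    [255,0,0,0,0],
    [255,0,0,0,0],
    [255,0,0,0,0],
    [255,0,0,0,0]
  ]
}}

```text
time_s: 6.53
position: [0.644, 0.1431, 0.0312]
tcp_rot: [[-0.075, 0.997, 0.001], [0.997, 0.075, 0.0], [-0.0, 0.001, -1.0]]
force: [-0.0, 0.4, -0.1]
opening: 0.236
grasp_force: 0.0
```

>>> {"name": "send_rows", "arguments": {
  "plan": [
    [255,0,0,0,0],
    [255,0,0,0,0],
    [255,0,0,0,0],
    [255,0,0,0,0]
  ]
}}

```text
time_s: 6.87
position: [0.6437, 0.1431, 0.0309]
tcp_rot: [[-0.075, 0.997, -0.0], [0.997, 0.075, 0.0], [0.0, -0.0, -1.0]]
force: [-0.9, -0.0, 3.3]
opening: 0.16
grasp_force: 30.0
```

```bash
cat >> h.py <<'E'
C=np.array([.6126,-.2218]); CY=-.1675
def slot(k):
    y,L=dict(d=(.093,.145),c=(.031,.125),b=(-.031,.105))[k]; x=-.075+L/2
    c,s=np.cos(CY),np.sin(CY); return C+[c*x-s*y,s*x+c*y]
E
python3 -c "
from h import *
print({k:slot(k).round(4) for k in 'bcd'})
to(*slot('b'),.14,np.pi/2+CY)"
```

```text
{'b': array([ 0.5852, -0.2486]), 'c': array([ 0.6054, -0.1891]), 'd': array([ 0.6256, -0.1297])}
t 6.87 pos [0.6437 0.1431 0.0309] ang 1.6459 F [-0.9 -0.   3.3] open 0.16 gf 30.0
-> turn 0.2426 shift -0.3959 0.0076 -0.1091 tilt [ 0.0001 -0.    ]
```

>>> {"name": "send_rows", "arguments": {
  "plan": [
    [255,0,0,-0.02,0],
    [255,0,0,-0.03,0],
    [255,0,0,-0.03,0],
    [255,0,0,-0.029,0],
    [255,0,0,0,0.1213],
    [255,0,0,0,0.1213],
    [255,-0.036,0.0007,0,0],
    [255,-0.036,0.0007,0,0],
    [255,-0.036,0.0007,0,0],
    [255,-0.036,0.0007,0,0],
    [255,-0.036,0.0007,0,0],
    [255,-0.036,0.0007,0,0],
    [255,-0.036,0.0007,0,0],
    [255,-0.036,0.0007,0,0],
    [255,-0.036,0.0007,0,0],
    [255,-0.036,0.0007,0,0],
    [255,-0.036,0.0006,0,0],
    [255,0,0,0,0],
    [255,0,0,0,0]
  ]
}}

```text
time_s: 8.45
position: [0.5846, -0.2512, 0.139]
tcp_rot: [[0.171, 0.985, 0.0], [0.985, -0.171, 0.0], [0.0, 0.0, -1.0]]
force: [-0.2, 0.6, -1.3]
opening: 0.155
grasp_force: 30.0
```

```bash
python3 -c "
from h import *
to(*slot('b'),.062,np.pi/2+CY)"
```

```text
t 8.45 pos [ 0.5846 -0.2512  0.139 ] ang 1.399 F [-0.2  0.6 -1.3] open 0.155 gf 30.0
-> turn -0.0043 shift 0.0027 0.0002 0.077 tilt [0.0001 0.    ]
```

>>> {"name": "send_rows", "arguments": {
  "plan": [
    [255,0.0027,0.0002,0.03,-0.004],
    [255,0,0,0.03,0],
    [255,0,0,0.013,0],
    [255,0,0,0,0],
    [255,0,0,0,0],
    [255,0,0,0,0]
  ]
}}

```text
time_s: 8.95
position: [0.5869, -0.246, 0.0677]
tcp_rot: [[0.162, 0.987, 0.002], [0.987, -0.162, -0.001], [-0.001, 0.002, -1.0]]
force: [0.0, -0.2, -1.1]
opening: 0.158
grasp_force: 30.0
```

```bash
python3 see.py 2; python3 - <<'E'
from h import *
to(*slot('b'),.047,np.pi/2+CY)
a=cv2.imread('pics/top2.png');s=cv2.imread('pics/side2.png')
c=np.zeros((300,800,3),np.uint8)
c[:300,:400]=cv2.resize(a[145:257,355:504],(400,300),interpolation=cv2.INTER_CUBIC)
c[:300,400:]=cv2.resize(s[115:220,265:405],(400,300),interpolation=cv2.INTER_CUBIC)
cv2.imwrite('pics/c3.png',c)
E
```

```text
t 9.05 pos [ 0.5871 -0.2465  0.0683] ang 1.4077 F [ 0.3  0.3 -1.3] open 0.16 gf 30.0
-> turn 0.0044 shift -0.0024 -0.0015 0.0213 tilt [-0.0013  0.0031]
```

View pics/c3.png

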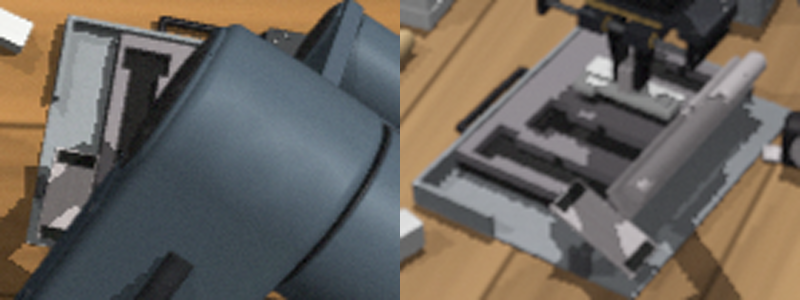

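Top view is blocked by the arm. In the side view the gauge hangs over the third cutout (crop (620,90)). I'll correct the remaining offset and feel down.

>>> {"name": "send_rows", "arguments": {
  "plan": [
    [255,-0.0024,-0.0015,0,0.0044],
    [255,0,0,0,0],
    [255,0,0,0,0],
    [255,0,0,0,0],
    [255,0,0,0,0],
    [255,0,0,0.003,0],
    [255,0,0,0.003,0],
    [255,0,0,0.003,0],
    [255,0,0,0.002,0],
    [255,0,0,0,0],
    [255,0,0,0,0]
  ]
}}

```text
time_s: 9.97
position: [0.5838, -0.2481, 0.0552]
tcp_rot: [[0.167, 0.986, -0.001], [0.986, -0.167, 0.0], [0.0, -0.001, -1.0]]
force: [-0.3, 0.5, -0.7]
opening: 0.153
grasp_force: 30.0
```

```bash
python3 -c "
from h import *
to(*slot('b'),.047,np.pi/2+CY)"
```

```text
t 9.97 pos [ 0.5838 -0.2481  0.0552] ang 1.4028 F [-0.3  0.5 -0.7] open 0.153 gf 30.0
-> turn -0.0005 shift -0.0003 0.0015 0.0082 tilt [ 0.0003 -0.0007]
```

>>> {"name": "send_rows", "arguments": {
  "plan": [
    [255,0,0.001,0.002,0],
    [255,0,0,0.002,0],
    [255,0,0,0.002,0],
    [255,0,0,0.002,0],
    [255,0,0,0,0],
    [255,0,0,0,0],
    [255,0,0,0,0]
  ]
}}

```text
time_s: 10.55
position: [0.5853, -0.2486, 0.0474]
tcp_rot: [[0.167, 0.986, 0.001], [0.986, -0.167, -0.0], [-0.0, 0.001, -1.0]]
force: [1.2, -0.7, -2.2]
opening: 0.158
grasp_force: 30.0
```

>>> {"name": "send_rows", "arguments": {
  "plan": [
    [255,0,0,0.001,0],
    [255,0,0,0.001,0],
    [255,0,0,0,0],
    [255,0,0,0,0]
  ]
}}

```text
time_s: 10.88
position: [0.5852, -0.2486, 0.0469]
tcp_rot: [[0.167, 0.986, 0.001], [0.986, -0.167, -0.001], [-0.001, 0.001, -1.0]]
force: [-0.3, -0.2, 5.8]
opening: 0.161
grasp_force: 30.0
```

>>> {"name": "send_rows", "arguments": {
  "plan": [
    [255,0,0,0.001,0],
    [255,0,0,0.001,0],
    [255,0,0,0,0],
    [255,0,0,0,0]
  ]
}}

```text
time_s: 11.22
position: [0.5852, -0.2486, 0.0468]
tcp_rot: [[0.167, 0.986, 0.001], [0.986, -0.167, -0.001], [-0.001, 0.001, -1.0]]
force: [-2.6, 1.4, 16.6]
opening: 0.153
grasp_force: 30.0
```

>>> {"name": "send_rows", "arguments": {
  "plan": [
    [255,0,0,-0.003,0],
    [150,0,0,0,0],
    [150,0,0,0,0],
    [130,0,0,0,0],
    [130,0,0,0,0],
    [130,0,0,-0.02,0],
    [100,0,0,-0.035,0],
    [100,0,0,-0.035,0],
    [100,0,0,-0.01,0],
    [100,0,0,0,0],
    [100,0,0,0,0]
  ]
}}

```text
time_s: 12.13
position: [0.5847, -0.2482, 0.1464]
tcp_rot: [[0.167, 0.986, -0.0], [0.986, -0.167, 0.0], [0.0, -0.0, -1.0]]
force: [-0.2, -0.1, -0.2]
opening: 0.601
grasp_force: 0.0
```

```bash
python3 -c "
from h import *
to(.4828,.3106,.15,1.3263)"
```

```text
t 12.13 pos [ 0.5847 -0.2482  0.1464] ang 1.4029 F [-0.2 -0.1 -0.2] open 0.601 gf 0.0
-> turn 0.0766 shift 0.5175 -0.2342 -0.0036 tilt [ 0.0001 -0.0001]
```

>>> {"name": "send_rows", "arguments": {
  "plan": [
    [100,0,0,0,0.0766],
    [100,0.0345,-0.0156,0,0],
    [100,0.0345,-0.0156,0,0],
    [100,0.0345,-0.0156,0,0],
    [100,0.0345,-0.0156,0,0],
    [100,0.0345,-0.0156,0,0],
    [100,0.0345,-0.0156,0,0],
    [100,0.0345,-0.0156,0,0],
    [100,0.0345,-0.0156,0,0],
    [100,0.0345,-0.0156,0,0],
    [100,0.0345,-0.0156,0,0],
    [100,0.0345,-0.0156,0,0],
    [100,0.0345,-0.0156,0,0],
    [100,0.0345,-0.0156,0,0],
    [100,0.0345,-0.0156,0,0],
    [100,0.0345,-0.0156,0,0],
    [100,0,0,0,0],
    [100,0,0,0,0],
    [100,0,0,0,0]
  ]
}}

```text
time_s: 13.72
position: [0.4818, 0.3097, 0.1446]
tcp_rot: [[0.241, 0.97, -0.004], [0.97, -0.241, -0.002], [-0.003, -0.003, -1.0]]
force: [-0.4, -0.1, -0.5]
opening: 0.609
grasp_force: 0.0
```

```bash
python3 see.py 3; python3 - <<'E'
from h import *
to(.4828,.3106,.030,1.3263)
im={n:cv2.imread(f'pics/{n}3.png') for n in('top','side')}
wm={n:whitemask(im[n]) for n in im}
for nm,L,p0,kw in(('c',.125,(.4828,.3106,-.2445),{}),('d',.145,(.6363,.2778,.4346),{}),('odd',.105,(.471,.217,-.2528),dict(bw=.044,hw=.07))):
    for n in('side','top'): print(nm,n,*fit({n:wm[n]},gauge(L,**kw),p0,pad=3))
for n in wm: print('b home',n,*fit({n:wm[n]},gauge(.105)[2:],(*slot('b'),CY),.016,pad=1))
a=im['top']
cv2.imwrite('pics/c4.png',np.hstack([cv2.resize(a[145:257,355:504],(400,300),interpolation=cv2.INTER_CUBIC),cv2.resize(im['side'][200:350,190:390],(400,300))]))
E
```

```text
t 13.82 pos [0.4828 0.3088 0.1454] ang 1.3247 F [-0.5 -0.5  0.4] open 0.609 gf 0.0
-> turn -0.0016 shift 0.0017 -0.0004 0.1154 tilt [-0.0019 -0.0021]
c side [ 0.48255743  0.31045009 -0.24457033] 149.6638641357422
c top [ 0.47639561  0.30538646 -0.11983809] 418.4183349609375
d side [0.63627184 0.27759832 0.43659713] 10.211393356323242
d top [0.6369087  0.27789157 0.4359516 ] 220.4076690673828
odd side [ 0.47034214  0.21788977 -0.23841937] 410.8824768066406
odd top [ 0.4714414   0.21723937 -0.25887054] 26.714815139770508
b home top [ 0.59284717 -0.25215847 -0.18069781] 97.20558166503906
b home side [ 0.58691876 -0.24930086 -0.07360182] 46.27753448486328
```

View pics/c4.png

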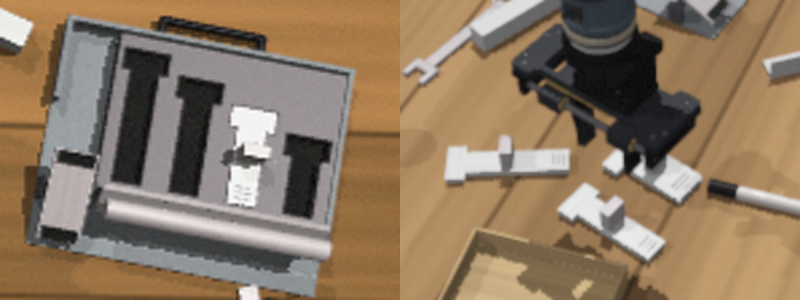

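Gauge b fills its cutout at crop (250,150), and c is unmoved. Picking c.

>>> {"name": "send_rows", "arguments": {
  "plan": [
    [100,0.0017,-0.0004,0.03,-0.002],
    [100,0,0,0.03,0],
    [100,0,0,0.03,0],
    [100,0,0,0.015,0],
    [100,0,0,0.01,0],
    [100,0,0,0,0],
    [100,0,0,0,0],
    [255,0,0,0,0],
    [255,0,0,0,0],
    [255,0,0,0,0],
    [255,0,0,0,0],
    [255,0,0,0,0],
    [255,0,0,0,0],
    [255,0,0,0,0]
  ]
}}

```text
time_s: 14.98
position: [0.4832, 0.3122, 0.0318]
tcp_rot: [[0.24, 0.971, 0.0], [0.971, -0.24, 0.0], [0.0, 0.0, -1.0]]
force: [-0.2, 0.3, 0.1]
opening: 0.163
grasp_force: 0.7
```

```bash
python3 -c "
from h import *
to(*slot('c'),.15,np.pi/2+CY)"
```

```text
t 14.98 pos [0.4832 0.3122 0.0318] ang 1.3283 F [-0.2  0.3  0.1] open 0.163 gf 0.7
-> turn -0.075 shift -0.474 0.2041 -0.1182 tilt [0.0001 0.    ]
```

>>> {"name": "send_rows", "arguments": {
  "plan": [
    [255,0,0,0,0],
    [255,0,0,0,0],
    [255,0,0,-0.02,0],
    [255,0,0,-0.03,0],
    [255,0,0,-0.03,0],
    [255,0,0,-0.03,-0.075],
    [255,-0.0365,0.0157,0,0],
    [255,-0.0365,0.0157,0,0],
    [255,-0.0365,0.0157,0,0],
    [255,-0.0365,0.0157,0,0],
    [255,-0.0365,0.0157,0,0],
    [255,-0.0365,0.0157,0,0],
    [255,-0.0365,0.0157,0,0],
    [255,-0.0365,0.0157,0,0],
    [255,-0.0365,0.0157,0,0],
    [255,-0.0365,0.0157,0,0],
    [255,-0.0365,0.0157,0,0],
    [255,-0.0365,0.0157,0,0],
    [255,-0.0355,0.0157,0,0]
  ]
}}

```text
time_s: 16.57
position: [0.6052, -0.1909, 0.141]
tcp_rot: [[0.167, 0.986, -0.001], [0.986, -0.167, 0.0], [0.0, -0.001, -1.0]]
force: [0.2, 0.3, -1.4]
opening: 0.156
grasp_force: 30.0
```

>>> {"name": "send_rows", "arguments": {
  "plan": [
    [255,0,0,0.03,0],
    [255,0,0,0.03,0],
    [255,0,0,0.01,0],
    [255,0,0,0,0],
    [255,0,0,0,0],
    [255,0,0,0,0],
    [255,0,0,0,0]
  ]
}}

```text
time_s: 17.15
position: [0.6068, -0.1887, 0.0734]
tcp_rot: [[0.166, 0.986, 0.003], [0.986, -0.166, -0.002], [-0.001, 0.003, -1.0]]
force: [0.5, -0.2, -1.4]
opening: 0.159
grasp_force: 30.0
```

```bash
python3 -c "
from h import *
to(*slot('c'),.0478,np.pi/2+CY)
capture('top');to(*slot('c'),.0478,np.pi/2+CY)"
```

```text
t 17.15 pos [ 0.6068 -0.1887  0.0734] ang 1.4043 F [ 0.5 -0.2 -1.4] open 0.159 gf 30.0
-> turn 0.001 shift -0.0006 -0.0013 0.0256 tilt [-0.001   0.0032]
t 17.2 pos [ 0.6067 -0.1888  0.0734] ang 1.4041 F [ 0.2  0.8 -1.6] open 0.158 gf 30.0
-> turn 0.0008 shift -0.0006 -0.0012 0.0256 tilt [-0.001   0.0032]
```

>>> {"name": "send_rows", "arguments": {
  "plan": [
    [255,0.0004,-0.0012,0.003,0.001],
    [255,0,0,0.003,0],
    [255,0,0,0.003,0],
    [255,0,0,0.003,0],
    [255,0,0,0.003,0],
    [255,0,0,0.002,0],
    [255,0,0,0,0],
    [255,0,0,0,0],
    [255,0,0,0,0]
  ]
}}

```text
time_s: 17.95
position: [0.6044, -0.1883, 0.0545]
tcp_rot: [[0.168, 0.986, -0.0], [0.986, -0.168, -0.0], [-0.0, 0.0, -1.0]]
force: [-0.5, -0.0, -1.4]
opening: 0.156
grasp_force: 30.0
```

```bash
python3 -c "
from h import *
to(*slot('c'),.0478,np.pi/2+CY)"
```

```text
t 17.95 pos [ 0.6044 -0.1883  0.0545] ang 1.4022 F [-0.5 -0.  -1.4] open 0.156 gf 30.0
-> turn -0.0011 shift -0.0007 0.0012 0.0067 tilt [-0.0001  0.    ]
```

>>> {"name": "send_rows", "arguments": {
  "plan": [
    [255,0,0.001,0.002,0],
    [255,0,0,0.002,0],
    [255,0,0,0.002,0],
    [255,0,0,0.002,0],
    [255,0,0,0.001,0],
    [255,0,0,0,0],
    [255,0,0,0,0]
  ]
}}

```text
time_s: 18.53
position: [0.6059, -0.1884, 0.0477]
tcp_rot: [[0.168, 0.986, 0.001], [0.986, -0.168, -0.001], [-0.0, 0.001, -1.0]]
force: [-3.0, 2.2, 11.9]
opening: 0.158
grasp_force: 30.0
```

>>> {"name": "send_rows", "arguments": {
  "plan": [
    [255,0,0,0.001,0],
    [255,0,0,0.001,0],
    [255,0,0,0,0],
    [255,0,0,0,0],
    [255,0,0,0,0]
  ]
}}

```text
time_s: 18.95
position: [0.6059, -0.1884, 0.0477]
tcp_rot: [[0.168, 0.986, 0.002], [0.986, -0.168, -0.001], [-0.001, 0.002, -1.0]]
force: [-4.9, 3.3, 21.5]
opening: 0.157
grasp_force: 30.0
```

Home. Now release and go to d.

>>> {"name": "send_rows", "arguments": {
  "plan": [
    [255,0,0,-0.004,0],
    [150,0,0,0,0],
    [150,0,0,0,0],
    [130,0,0,0,0],
    [130,0,0,0,0],
    [130,0,0,-0.02,0],
    [100,0,0,-0.035,0],
    [100,0,0,-0.035,0],
    [100,0,0,-0.01,0],
    [100,0,0,0,0],
    [100,0,0,0,0],
    [100,0,0,0,0]
  ]
}}

```text
time_s: 19.95
position: [0.604, -0.1878, 0.1456]
tcp_rot: [[0.168, 0.986, -0.003], [0.986, -0.168, 0.002], [0.001, -0.004, -1.0]]
force: [-0.2, 0.3, -0.2]
opening: 0.606
grasp_force: 0.0
```

```bash
python3 -c "
from h import *
to(.6364,.2777,.15,np.pi/2+.4355)"
```

```text
t 19.95 pos [ 0.604  -0.1878  0.1456] ang 1.4022 F [-0.2  0.3 -0.2] open 0.606 gf 0.0
-> turn -0.6041 shift 0.4084 0.2257 -0.0044 tilt [ 0.0012 -0.0037]
```

>>> {"name": "send_rows", "arguments": {
  "plan": [
    [100,0,0,0,-0.1208],
    [100,0,0,0,-0.1208],
    [100,0,0,0,-0.1208],
    [100,0,0,0,-0.1208],
    [100,0,0,0,-0.1208],
    [100,0.034,0.0188,0,0],
    [100,0.034,0.0188,0,0],
    [100,0.034,0.0188,0,0],
    [100,0.034,0.0188,0,0],
    [100,0.034,0.0188,0,0],
    [100,0.034,0.0188,0,0],
    [100,0.034,0.0188,0,0],
    [100,0.034,0.0188,0,0],
    [100,0.034,0.0188,0,0],
    [100,0.034,0.0188,0,0],
    [100,0.034,0.0188,0,0],
    [100,0.034,0.0188,0,0],
    [100,0,0,0,0],
    [100,0,0,0,0],
    [100,0,0,0,0]
  ]
}}

```text
time_s: 21.62
position: [0.6364, 0.2761, 0.1451]
tcp_rot: [[-0.423, 0.906, -0.004], [0.906, 0.423, -0.002], [0.0, -0.005, -1.0]]
force: [0.9, 0.4, -1.0]
opening: 0.605
grasp_force: 0.0
```

```bash
python3 see.py 4; python3 - <<'E'
from h import *
im={n:cv2.imread(f'pics/{n}4.png') for n in('top','side')}
wm={n:whitemask(im[n]) for n in im}
x,f=fit({'side':wm['side']},gauge(.145),(.6363,.2778,.4346),pad=3); print(x,f)
print('odd top',*fit({'top':wm['top']},gauge(.105,.044,.07),(.471,.217,-.2528),pad=3))
print('odd side',*fit({'side':wm['side']},gauge(.105,.044,.07),(.471,.217,-.2528),pad=3))
to(.6364,.2777,.030,np.pi/2+.4355)
a=im['top']
cv2.imwrite('pics/c5.png',np.hstack([cv2.resize(a[145:257,355:504],(400,300),interpolation=cv2.INTER_CUBIC),cv2.resize(im['side'][200:350,190:390],(400,300))]))
E
```

```text
[0.63629959 0.27761098 0.4366182 ] 10.107536315917969
odd top [ 0.47100601  0.21700636 -0.25275987] 639.6604614257812
odd side [ 0.47074318  0.21717746 -0.25576752] 9.882844924926758
t 21.72 pos [0.6373 0.275  0.1462] ang 2.0046 F [ 0.2 -0.2 -0.4] open 0.606 gf 0.0
-> turn -0.0017 shift 0.0028 0.0004 0.1162 tilt [ 0.0001 -0.003 ]
```

View pics/c5.png

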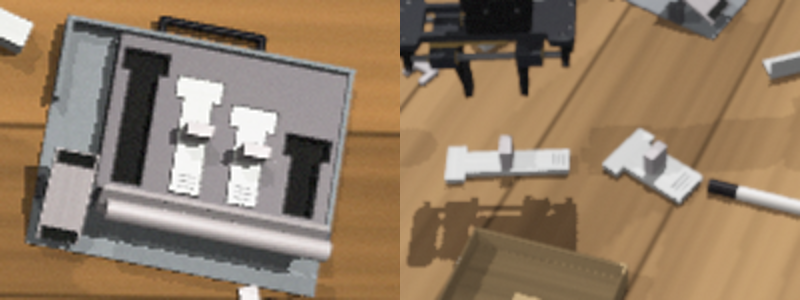

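Gauges b and c are home (crop (250,150) and (195,140)). Picking d.

>>> {"name": "send_rows", "arguments": {
  "plan": [
    [100,0.001,0.0004,0.03,-0.002],
    [100,0,0,0.03,0],
    [100,0,0,0.03,0],
    [100,0,0,0.015,0],
    [100,0,0,0.01,0],
    [100,0,0,0,0],
    [100,0,0,0,0],
    [255,0,0,0,0],
    [255,0,0,0,0],
    [255,0,0,0,0],
    [255,0,0,0,0],
    [255,0,0,0,0],
    [255,0,0,0,0],
    [255,0,0,0,0],
    [255,0,0,0,0],
    [255,0,0,0,0]
  ]
}}

```text
time_s: 23.05
position: [0.6376, 0.2778, 0.0327]
tcp_rot: [[-0.424, 0.906, -0.0], [0.906, 0.424, -0.0], [0.0, -0.0, -1.0]]
force: [-0.4, -0.6, 1.1]
opening: 0.16
grasp_force: 30.0
```

```bash
python3 -c "
from h import *
to(.6364,.2777,.15,np.pi/2+.4355)
to(*slot('d'),.15,np.pi/2+CY)"
```

```text
t 23.05 pos [0.6376 0.2778 0.0327] ang 2.0083 F [-0.4 -0.6  1.1] open 0.16 gf 30.0
-> turn 0.002 shift 0.0004 -0.0011 -0.1173 tilt [ 0.0001 -0.0005]
t 23.05 pos [0.6376 0.2778 0.0327] ang 2.0083 F [-0.4 -0.6  1.1] open 0.16 gf 30.0
-> turn 0.605 shift -0.4037 0.0562 -0.1173 tilt [ 0.0001 -0.0005]
```

>>> {"name": "send_rows", "arguments": {
  "plan": [
    [255,0,0,-0.02,0],
    [255,0,0,-0.03,0],
    [255,0,0,-0.03,0],
    [255,0,0,-0.03,0.121],
    [255,0,0,0,0.121],
    [255,0,0,0,0.121],
    [255,0,0,0,0.121],
    [255,0,0,0,0.121],
    [255,-0.0336,0.0047,0,0],
    [255,-0.0336,0.0047,0,0],
    [255,-0.0336,0.0047,0,0],
    [255,-0.0336,0.0047,0,0],
    [255,-0.0336,0.0047,0,0],
    [255,-0.0336,0.0047,0,0],
    [255,-0.0336,0.0047,0,0],
    [255,-0.0336,0.0047,0,0],
    [255,-0.0336,0.0047,0,0],
    [255,-0.0336,0.0047,0,0],
    [255,-0.0336,0.0047,0,0],
    [255,-0.0336,0.0047,0,0]
  ]
}}

```text
time_s: 24.72
position: [0.6255, -0.1307, 0.142]
tcp_rot: [[0.167, 0.986, -0.001], [0.986, -0.167, 0.0], [0.0, -0.001, -1.0]]
force: [0.3, 0.5, -1.1]
opening: 0.161
grasp_force: 30.0
```

>>> {"name": "send_rows", "arguments": {
  "plan": [
    [255,0,0,0.03,0],
    [255,0,0,0.03,0],
    [255,0,0,0.008,0],
    [255,0,0,0,0],
    [255,0,0,0,0],
    [255,0,0,0,0],
    [255,0,0,0,0],
    [255,0,0,0,0],
    [255,0,0,0,0]
  ]
}}

```text
time_s: 25.47
position: [0.6269, -0.1291, 0.0759]
tcp_rot: [[0.166, 0.986, 0.002], [0.986, -0.166, -0.001], [-0.0, 0.002, -1.0]]
force: [0.5, 0.2, -1.4]
opening: 0.159
grasp_force: 30.0
```

```bash
python3 -c "
from h import *
to(*slot('d'),.0487,np.pi/2+CY)"
```

```text
t 25.47 pos [ 0.6269 -0.1291  0.0759] ang 1.4038 F [ 0.5  0.2 -1.4] open 0.159 gf 30.0
-> turn 0.0005 shift -0.0008 -0.0011 0.0272 tilt [-0.0005  0.0023]
```

>>> {"name": "send_rows", "arguments": {
  "plan": [
    [255,-0.0005,-0.0004,0.003,0],
    [255,0,0,0.003,0],
    [255,0,0,0.003,0],
    [255,0,0,0.003,0],
    [255,0,0,0.003,0],
    [255,0,0,0.004,0],
    [255,0,0,0,0],
    [255,0,0,0,0],
    [255,0,0,0,0],
    [255,0,0,0,0]
  ]
}}

```text
time_s: 26.3
position: [0.6257, -0.1297, 0.0556]
tcp_rot: [[0.167, 0.986, 0.0], [0.986, -0.167, -0.0], [-0.0, 0.0, -1.0]]
force: [-0.8, -0.1, -2.2]
opening: 0.161
grasp_force: 30.0
```

```bash
python3 -c "
from h import *
to(*slot('d'),.0487,np.pi/2+CY)"
```

```text
t 26.3 pos [ 0.6257 -0.1297  0.0556] ang 1.4031 F [-0.8 -0.1 -2.2] open 0.161 gf 30.0
-> turn -0.0002 shift -0.0 -0.0001 0.0069 tilt [-0.      0.0001]
```

>>> {"name": "send_rows", "arguments": {
  "plan": [
    [255,0,0,0.002,0],
    [255,0,0,0.002,0],
    [255,0,0,0.002,0],
    [255,0,0,0.002,0],
    [255,0,0,0.001,0],
    [255,0,0,0.001,0],
    [255,0,0,0,0],
    [255,0,0,0,0],
    [255,0,0,0,0]
  ]
}}

```text
time_s: 27.05
position: [0.6262, -0.13, 0.0486]
tcp_rot: [[0.167, 0.986, 0.002], [0.986, -0.167, -0.001], [-0.001, 0.002, -1.0]]
force: [-4.5, -0.4, 15.4]
opening: 0.16
grasp_force: 30.0
```

>>> {"name": "send_rows", "arguments": {
  "plan": [
    [255,0,0,0.001,0],
    [255,0,0,0,0],
    [255,0,0,0,0],
    [255,0,0,0,0]
  ]
}}

```text
time_s: 27.38
position: [0.6263, -0.13, 0.0486]
tcp_rot: [[0.166, 0.986, 0.002], [0.986, -0.166, -0.001], [-0.001, 0.002, -1.0]]
force: [-6.4, -0.1, 20.9]
opening: 0.156
grasp_force: 30.0
```

>>> {"name": "send_rows", "arguments": {
  "plan": [
    [255,0,0,-0.004,0],
    [150,0,0,0,0],
    [150,0,0,0,0],
    [130,0,0,0,0],
    [130,0,0,0,0],
    [130,0,0,-0.02,0],
    [100,0,0,-0.035,0],
    [100,0,0,-0.035,0],
    [100,0,0,-0.01,0],
    [100,0,0,0,0.087],
    [100,0,0,0,0],
    [100,0,0,0,0]
  ]
}}

```text
time_s: 28.38
position: [0.6251, -0.1293, 0.1478]
tcp_rot: [[0.25, 0.968, -0.001], [0.968, -0.25, 0.001], [0.0, -0.002, -1.0]]
force: [-0.8, 0.1, -0.2]
opening: 0.605
grasp_force: 0.0
```

```bash
python3 -c "
from h import *
to(.471,.2172,.15,np.pi/2-.2548)"
```

```text
t 28.38 pos [ 0.6251 -0.1293  0.1478] ang 1.3182 F [-0.8  0.1 -0.2] open 0.605 gf 0.0
-> turn 0.0022 shift 0.2965 -0.2364 -0.0022 tilt [ 0.0003 -0.0016]
```

>>> {"name": "send_rows", "arguments": {
  "plan": [
    [100,0.0297,-0.0236,0,0.002],
    [100,0.0297,-0.0236,0,0],
    [100,0.0297,-0.0236,0,0],
    [100,0.0297,-0.0236,0,0],
    [100,0.0297,-0.0236,0,0],
    [100,0.0297,-0.0236,0,0],
    [100,0.0297,-0.0236,0,0],
    [100,0.0297,-0.0236,0,0],
    [100,0.0297,-0.0236,0,0],
    [100,0.0297,-0.0236,0,0],
    [100,0,0,0,0],
    [100,0,0,0,0],
    [100,0,0,0,0]
  ]
}}

```text
time_s: 29.47
position: [0.4725, 0.2174, 0.1478]
tcp_rot: [[0.252, 0.968, -0.001], [0.968, -0.252, -0.001], [-0.001, -0.001, -1.0]]
force: [0.2, 0.5, 0.7]
opening: 0.61
grasp_force: 0.0
```

```bash
python3 see.py 5; python3 - <<'E'
from h import *
im={n:cv2.imread(f'pics/{n}5.png') for n in('top','side')}
to(.471,.2172,.030,np.pi/2-.2548)
a=im['top']
cv2.imwrite('pics/c6.png',np.hstack([cv2.resize(a[145:257,355:504],(400,300),interpolation=cv2.INTER_CUBIC),cv2.resize(im['side'][200:350,190:390],(400,300))]))
E
```

```text
t 29.57 pos [0.4733 0.2165 0.1481] ang 1.3133 F [-0.3  0.2  0.5] open 0.606 gf 0.0
-> turn -0.0027 shift 0.0001 -0.0024 0.1181 tilt [-0.0005 -0.0004]
```

View pics/c6.png

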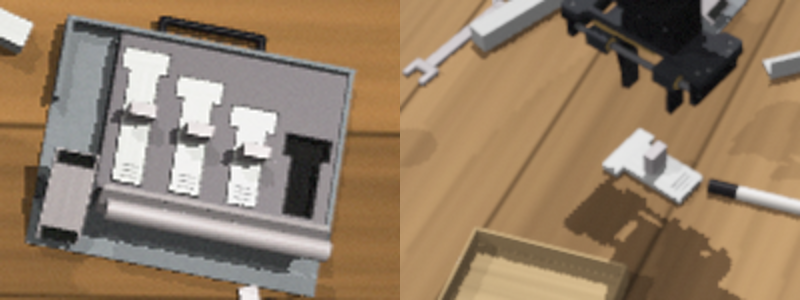

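All three set gauges are in their cutouts and the odd gauge is unmoved at side pixel (325,277). Picking the odd one.

>>> {"name": "send_rows", "arguments": {
  "plan": [
    [100,0,-0.0015,0.03,0],
    [100,0,0,0.03,0],
    [100,0,0,0.03,0],
    [100,0,0,0.015,0],
    [100,0,0,0.012,0],
    [100,0,0,0,0],
    [100,0,0,0,0],
    [255,0,0,0,0],
    [255,0,0,0,0],
    [255,0,0,0,0],
    [255,0,0,0,0],
    [255,0,0,0,0],
    [255,0,0,0,0],
    [255,0,0,0,0],
    [255,0,0,0,0],
    [255,0,0,0,0]
  ]
}}

```text
time_s: 30.9
position: [0.4712, 0.218, 0.0318]
tcp_rot: [[0.254, 0.967, 0.0], [0.967, -0.254, 0.0], [0.0, 0.0, -1.0]]
force: [-0.5, 0.5, 3.0]
opening: 0.158
grasp_force: 30.0
```

```bash
python3 -c "
from h import *
to(.519,.444,.13,1.67)"
```

```text
t 30.9 pos [0.4712 0.218  0.0318] ang 1.3144 F [-0.5  0.5  3. ] open 0.158 gf 30.0
-> turn -0.3556 shift 0.2201 0.07 -0.0982 tilt [0.0001 0.    ]
```

>>> {"name": "send_rows", "arguments": {
  "plan": [
    [255,0,0,-0.02,0],
    [255,0,0,-0.03,0],
    [255,0,0,-0.03,0],
    [255,0,0,-0.02,-0.1185],
    [255,0,0,0,-0.1185],
    [255,0,0,0,-0.1185],
    [255,0.0315,0.01,0,0],
    [255,0.0315,0.01,0,0],
    [255,0.0315,0.01,0,0],
    [255,0.0315,0.01,0,0],
    [255,0.0315,0.01,0,0],
    [255,0.0315,0.01,0,0],
    [255,0.031,0.01,0,0],
    [255,0,0,0,0],
    [255,0,0,0,0],
    [255,0,0,0,0]
  ]
}}

```text
time_s: 32.23
position: [0.518, 0.4429, 0.1304]
tcp_rot: [[-0.099, 0.995, -0.003], [0.995, 0.099, -0.002], [-0.002, -0.003, -1.0]]
force: [0.6, -0.5, -2.2]
opening: 0.157
grasp_force: 30.0
```

```bash
python3 see.py 6; python3 - <<'E'
from h import *
im={n:cv2.imread(f'pics/{n}6.png') for n in('top','side')}
to(.519,.444,.0365,1.67)
cv2.imwrite('pics/c7.png',np.hstack([cv2.resize(im['top'][140:290,160:360],(400,300)),cv2.resize(im['side'][210:420,150:430],(400,300))]))
E
```

```text
t 32.33 pos [0.5184 0.4422 0.1309] ang 1.6688 F [-0.1 -0.3 -2.2] open 0.157 gf 30.0
-> turn -0.0012 shift 0.0017 0.0008 0.0944 tilt [-0.0014 -0.0023]
```

View pics/c7.png

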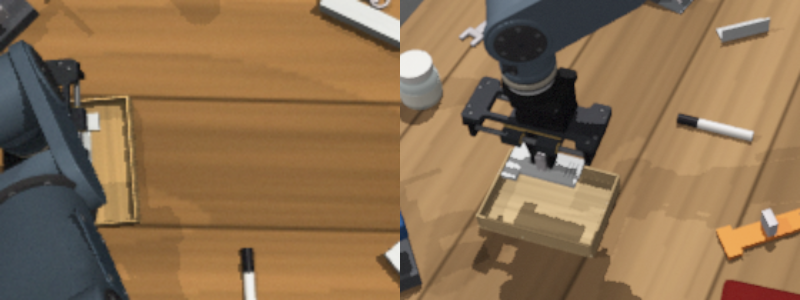

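The odd gauge is held level over the tray (side crop (545,165)). Lowering and releasing.

>>> {"name": "send_rows", "arguments": {
  "plan": [
    [255,0.001,0,0.03,0],
    [255,0,0,0.03,0],
    [255,0,0,0.02,0],
    [255,0,0,0.01,0],
    [255,0,0,0.004,0],
    [255,0,0,0,0],
    [255,0,0,0,0],
    [150,0,0,0,0],
    [150,0,0,0,0],
    [130,0,0,0,0],
    [130,0,0,0,0],
    [130,0,0,0,0]
  ]
}}

```text
time_s: 33.33
position: [0.5193, 0.445, 0.0382]
tcp_rot: [[-0.099, 0.995, 0.001], [0.995, 0.099, 0.001], [0.001, 0.001, -1.0]]
force: [0.2, 0.1, 0.6]
opening: 0.44
grasp_force: 0.0
```

>>> {"name": "send_rows", "arguments": {
  "plan": [
    [130,0,0,-0.03,0],
    [130,0,0,-0.04,0],
    [255,0,0,-0.04,0],
    [255,0,0,-0.02,0.1225],
    [255,0,0,0,0.1225],
    [255,0,0,0,0.1225],
    [255,0,0,0,0.1225],
    [255,0,0,0,0.1225],
    [255,0,0,0,0.1225],
    [255,0,0,0,0.1225],
    [255,0,0,0,0.1225],
    [255,0,0,0,0.1225],
    [255,0,0,0,0.1225],
    [255,0,0,0,0.1225],
    [255,0,0,0,0.1225],
    [255,0,0,0,0.1225],
    [255,0,0,0,0.1225],
    [255,0,0,0,0.1225]
  ]
}}

```text
time_s: 34.83
position: [0.519, 0.4448, 0.1676]
tcp_rot: [[0.985, -0.173, -0.0], [-0.173, -0.985, 0.0], [-0.0, -0.0, -1.0]]
force: [0.3, -0.4, 0.6]
opening: 0.004
grasp_force: 0.0
```

```bash
python3 -c "
from h import *
c,s=np.cos(CY),np.sin(CY); x,y=-.095+.0274,.154
to(*(C+[c*x-s*y,s*x+c*y]),.099,CY)"
```

```text
t 34.83 pos [0.519  0.4448 0.1676] ang -0.1738 F [ 0.3 -0.4  0.6] open 0.004 gf 0.0
-> turn -0.0063 shift 0.1359 0.4876 0.0686 tilt [-0. -0.]
```

>>> {"name": "send_rows", "arguments": {
  "plan": [
    [255,0.01045,0.0375,0,-0.006],
    [255,0.01045,0.0375,0,0],
    [255,0.01045,0.0375,0,0],
    [255,0.01045,0.0375,0,0],
    [255,0.01045,0.0375,0,0],
    [255,0.01045,0.0375,0,0],
    [255,0.01045,0.0375,0,0],
    [255,0.01045,0.0375,0,0],
    [255,0.01045,0.0375,0,0],
    [255,0.01045,0.0375,0,0],
    [255,0.01045,0.0375,0,0],
    [255,0.01045,0.0375,0,0],
    [255,0.01045,0.0375,0,0],
    [255,0,0,0.03,0],
    [255,0,0,0.03,0],
    [255,0,0,0,0],
    [255,0,0,0,0],
    [255,0,0,0,0]
  ]
}}

```text
time_s: 36.33
position: [0.575, -0.058, 0.1085]
tcp_rot: [[0.987, -0.16, 0.001], [-0.16, -0.987, -0.0], [0.001, 0.0, -1.0]]
force: [0.4, 0.1, 0.1]
opening: 0.007
grasp_force: 0.0
```

```bash
python3 -c "
from h import *
c,s=np.cos(CY),np.sin(CY); x,y=-.095+.0274,.154
to(*(C+[c*x-s*y,s*x+c*y]),.099,CY)"; python3 see.py 7; python3 - <<'E'
from h import *
im={n:cv2.imread(f'pics/{n}7.png') for n in('top','side')}
cv2.imwrite('pics/c8.png',np.hstack([cv2.resize(im['top'][140:290,160:360],(400,300)),cv2.resize(im['side'][115:325,195:475],(400,300))]))
E
```

```text
t 36.33 pos [ 0.575  -0.058   0.1085] ang -0.1611 F [0.4 0.1 0.1] open 0.007 gf 0.0
-> turn 0.0064 shift -0.0033 0.0012 0.0095 tilt [0.0013 0.0001]
```

View pics/c8.png

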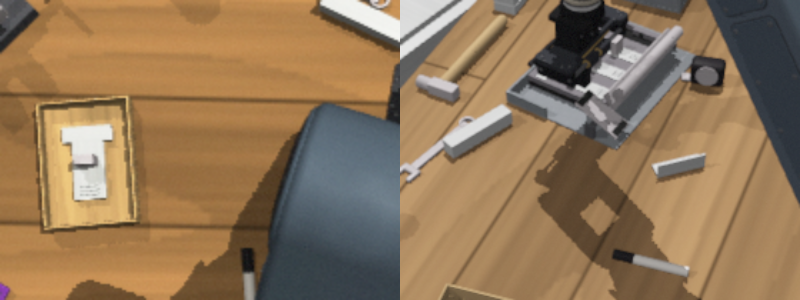

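The odd gauge lies flat in the tray at crop (87,165), and the gripper is over the far pad. Pressing the catch shut.

>>> {"name": "send_rows", "arguments": {
  "plan": [
    [255,-0.0025,0.001,0.01,0.005],
    [255,0,0,0.012,0],
    [255,0,0,0.01,0],
    [255,0.002,0,0.006,0],
    [255,0.003,0,0.006,0],
    [255,0.003,0,0.006,0],
    [255,0.003,0,0.006,0],
    [255,0.002,0,0.005,0],
    [255,0.002,0,0.004,0],
    [255,0,0,0,0],
    [255,0,0,0,0],
    [255,0,0,0,0]
  ]
}}

```text
time_s: 37.43
position: [0.586, -0.0612, 0.0464]
tcp_rot: [[0.986, -0.165, -0.001], [-0.165, -0.986, -0.0], [-0.001, 0.0, -1.0]]
force: [-4.9, 1.6, 28.1]
opening: 0.004
grasp_force: 11.6
```

>>> {"name": "send_rows", "arguments": {
  "plan": [
    [255,0,0,-0.03,0],
    [255,0,0,-0.04,0],
    [255,0,0,-0.04,0],
    [255,0,-0.04,-0.02,0],
    [255,0,-0.04,0,0],
    [255,0,-0.04,0,0],
    [255,0,-0.04,0,0],
    [255,0,-0.04,0,0],
    [255,0,-0.04,0,0],
    [255,0,0,0,0],
    [255,0,0,0,0],
    [255,0,0,0,0],
    [255,0,0,0,0]
  ]
}}

```text
time_s: 38.52
position: [0.6251, 0.1712, 0.1705]
tcp_rot: [[0.986, -0.167, -0.002], [-0.167, -0.986, -0.001], [-0.002, 0.001, -1.0]]
force: [0.3, 0.3, -0.4]
opening: 0.004
grasp_force: 0.0
```

```bash
python3 see.py 8; python3 - <<'E'
from h import *
im={n:cv2.imread(f'pics/{n}8.png') for n in('top','side')}
cv2.imwrite('pics/c9.png',np.hstack([cv2.resize(im['top'][145:257,355:504],(400,300),interpolation=cv2.INTER_CUBIC),cv2.resize(im['side'][115:325,195:475],(400,300))]))
E
```

```text
(no output)
```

View pics/c9.png

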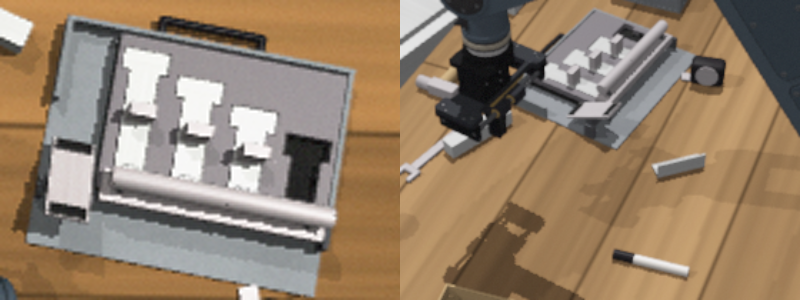

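```bash
python3 -c "
from h import *
A=world('top',np.load('top0.npy'));B=world('top',np.load('top8.npy'));M=world('top',np.load('top5.npy'))
for u,v in((381,203),(380,212),(378,220),(430,214),(440,216),(450,217)): print(u,v,[w[v-1:v+2,u-1:u+2,2].mean().round(4) for w in(A,M,B)])
print(cv2.absdiff(cv2.imread('pics/top0.png')[195:245,365:392],cv2.imread('pics/top8.png')[195:245,365:392]).mean())
"
```

```text
381 203 [np.float64(0.1731), np.float64(0.0644), np.float64(0.032)]
380 212 [np.float64(0.0461), np.float64(0.0527), np.float64(0.0483)]
378 220 [np.float64(0.0593), np.float64(0.0416), np.float64(0.0582)]
430 214 [np.float64(0.0691), np.float64(0.0305), np.float64(0.0693)]
440 216 [np.float64(0.0691), np.float64(0.0292), np.float64(0.0688)]
450 217 [np.float64(0.0538), np.float64(0.0315), np.float64(0.0566)]
4.860987654320987
```

The catch depths match the original shut state, so I'm handing in.

```bash
python3 -c "
from rig import *
print(hand_in())"
```

```text
the job is handed in; nothing more can be done
None
```

I handed the job in at about 38 s of robot time: gauges b, c and d are home in their own cutouts (a was absent), the odd gauge lies flat in the tray, and the catch is shut over the gauges, all checked in the pictures; hand-in returned no verdict.

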